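# Find and seat the rocking mouthguard case lid

## Robot

A 6-joint arm with a two-finger parallel gripper is mounted at the origin on the work surface. World frame = base frame: x ahead of the robot, y to its left, z up, the work surface at z = 0. Lengths are in m, angles in rad, forces in N, time in s.
With the tool pointing down it reaches from about 0.35 to 0.775 m from the base axis. Payload 7.3 kg.
Tool frame: the origin (TCP) lies between the finger pads; the fingertips stand 17 mm ahead of it and the grasp point (between the pads) lies 2 mm behind it; z points along the fingers, y is the line along which they close (so a half turn about z gives the same grasp; the last joint's range is limited). The gripper opens to 92 mm and grips with 3 to 60 N. Pads are 19 mm wide; open, the fingers measure 130 mm over their backs; the gripper's body (75 mm by 190 mm) begins 47 mm behind the grasp point.
Start: joints at [1.029, 0.342, 1.524, -0, 1.275, -0.146], TCP at [0.202, 0.484, 0.244] pointing down, gripper open.
Joint ranges: [-2.53, 2.53], [-0.77, 2.02], [0.04, 2.7], [-1, 4.14], [0.28, 2.66], [-3.11, 3.11]. Speed limits (rad/s): [2.57, 2.57, 3.14, 3.14, 3.14, 3.14].

## Interface

Orientations are given as [roll, pitch, yaw] about the fixed x, y, z axes, in that order (R = Rz(yaw) Ry(pitch) Rx(roll)).
In Python, from cell import robot, optics gives the robot as it stands.
- The arm moves only by the tool play_rows, never from a script. Its argument "rows" is a list of rows, each a list of 7 numbers: the shift along the tool's x, y, z in cm, then the turn, a rotation vector about the tool's x, y, z in rad, then the opening, from 0 (shut) to 1 (fully open). In form: [[tx, ty, tz, wx, wy, wz, grip], ...]. A call has 1 to 20 rows; each row is the pose to reach, as a shift and turn from the pose commanded when the call began, along the tool's axes at that moment; what a row does not reach only later rows make up. A row lasts 1/10 s, in which the tool goes at most 50 mm and 8.59 degrees, less where a joint would pass 70% of its speed; a pose out of reach is approached as far as the arm can. A call with a gripper value outside its range is refused whole. The fingers move at their own pace and stop on an object; "squeeze" is the grip in N (left out, the last holds). Time passes only in rows, so rows that repeat a pose let the fingers close. It gives the time, the measured TCP pose, the force, the opening and the grip force at its end, in the units of the state.
- robot.observe(): the state, without advancing time (a new reading comes with each control period).
- optics.read_camera(name): name is "scene" or "top"; returns (picture, depth): 400x640x3 uint8, red, green, blue; 400x640 float32, m along the optical axis (not along the pixel's ray), 0 where there is no reading.
- optics.camera_model(name): a dict with "fx", "fy", "cx", "cy" (pixels), "dist" ([k1, k2, p1, p2, k3] as OpenCV has them; the pictures are not rectified), "origin" and "rotation" of the camera in the world. Camera axes: x right, y up, looking along -z (the intrinsics and any distortion apply to the point x, -y, -z); pixel columns grow to the right and rows downward; lengths in m; the calibration is good to about 2 mm. A picture is of the moment at which its call begins. camera_model takes no time and is no camera call.
- robot.hand_in(): hands the job in; it is judged then, once.
The state is a dict: "time": time; "qpos": joint angles; "qvel": joint speeds; "joint_efforts": joint torques, N m; "tool_pos": TCP position; "tool_rot": TCP orientation; "contact_force": force on the tool from outside, world axes, zero at the start; "torque": the same for the moment, N m; "opening": finger opening in m; "grip_force": force on a finger pad.
Only numpy, scipy, OpenCV 4.12 (cv2) and the standard library are available. Lean on these libraries where they do the work, as an engineer would, in place of code of your own. Each camera call takes 0.05 s, during which the arm holds its last target. There are 200 camera calls.

## Task

One of the four identical white lids in the rack is not clicked home. Press lightly on an end of the lids until you find the one that rocks, then press it down in the middle until it is fully seated and level. Only press with the fingertips: lift nothing, and leave the mug, green case, ring and carabiner where they are.

Things in the scene. Friction and masses are not known exactly. Their poses are not given: they have to be found in the camera images.
- lid_a_top (a point): One of four identical white plastic lids (the letters say nothing of place or which is loose), 88 mm long (x axis), 58 mm wide (y axis), z up. The point is the middle of its top, on a round thumb pad 22 mm across, raised 1.5 mm above the otherwise flat top. 58 to 73 mm above the bench: the cases stand at different heights, so height tells nothing. Behaviour: see rack_top.
- lid_b_top (a point): One of four identical white plastic lids (the letters say nothing of place or which is loose), 88 mm long (x axis), 58 mm wide (y axis), z up. The point is the middle of its top, on a round thumb pad 22 mm across, raised 1.5 mm above the otherwise flat top. 58 to 73 mm above the bench: the cases stand at different heights, so height tells nothing. Behaviour: see rack_top.
- lid_c_top (a point): One of four identical white plastic lids (the letters say nothing of place or which is loose), 88 mm long (x axis), 58 mm wide (y axis), z up. The point is the middle of its top, on a round thumb pad 22 mm across, raised 1.5 mm above the otherwise flat top. 58 to 73 mm above the bench: the cases stand at different heights, so height tells nothing. Behaviour: see rack_top.
- lid_d_top (a point): One of four identical white plastic lids (the letters say nothing of place or which is loose), 88 mm long (x axis), 58 mm wide (y axis), z up. The point is the middle of its top, on a round thumb pad 22 mm across, raised 1.5 mm above the otherwise flat top. 58 to 73 mm above the bench: the cases stand at different heights, so height tells nothing. Behaviour: see rack_top.
- rack_top (a point): Centre of the rack's top, 25 mm up. Lids: three seated, rigid. The loose one looks the same and lies level, but 1 to 2 N on an end (30 mm from its middle along x) tips that end down 4 to 5 mm (about 0.13 rad about its y) to a stop; it springs back. About 6 N down on its middle moves it 5 mm to a hard stop, where it stays. An end press does not seat it. No lid comes off upward.
- rack: Fixed grey plastic block, 125 (x) by 305 (y) by 25 mm high, origin at the centre of its underside on the bench. Holds the four black fixed cases (80 x 50 mm) in a row along its y axis at 74 mm pitch (-111, -37, 37, 111 mm), case length along rack x.
- turntable: Plastic turntable standing on the bench: origin at the centre of its underside; disc 260 mm across, top 24 mm above the bench; turns freely on its base. Leave alone.
- mug: White ceramic mug on the turntable, 80 mm across, 90 mm tall, origin at centre of underside. Leave alone.
- guard_case: Loose green mouthguard case on the turntable, 82 x 72 x 27 mm, origin at centre of underside. Leave alone.
- grip_ring: Loose chrome grip ring lying flat on the bench beyond the rack, 84 mm outside, 64 mm inside, 14 mm high, origin at centre of underside. Leave alone.
- carabiner: Loose aluminium carabiner lying flat on the bench on the robot's side of the rack, 82 x 51 x 9 mm, origin at its centre on the bench. Leave alone.
Mind the look-alikes: they are no part of the job. What is shaped like the part that bears lid_c_top but orange is not meant.

How it is judged:
By the outcome, as a careful person would: the job done as asked, in the order asked, and still so for the second after the job is handed in, with the robot touching nothing.
It also fails if it takes over 48 s, if anything falls off the work surface, if the arm or the gripper's body presses on something with over 40 N, if the wrist force passes 120 N, or if a joint passes its speed limit or range.

## Working session

There is one attempt and no reset: what is moved stays moved. The work goes in short steps, Python scripts to look and compute and a tool call to move; the robot and the scene stay as the last step left them, time stands still between calls to the robot, and variables do not carry over. Pictures are saved under pics/ and viewed, at most 10 in all, crops included, and the job is handed in when it is done.

Besides the shell and the picture viewer there is one more tool, called after "Request:" as name(argument=value, ...) on one line, values as JSON. play_rows: Moves the arm, as the interface text tells. Its arguments: {"type":"object","properties":{"rows":{"type":"array"},"squeeze":{"type":"number"}},"required":["rows"]}

```bash
mkdir -p pics; python3 - <<'E'
from cell import robot, optics
import cv2, numpy as np
for n in ("scene","top"):
    p,d=optics.read_camera(n); np.savez(f"pics/{n}0.npz",p=p,d=d)
    cv2.imwrite(f"pics/{n}0.png",p[:,:,::-1]); m=optics.camera_model(n); print(n,m)
print(robot.observe())
E
```

```text
scene {'fx': 453.5030308933725, 'fy': 453.5030308933725, 'cx': 323.49305389082815, 'cy': 204.06813504238804, 'dist': array([-0.13067987,  0.        ,  0.        ,  0.        ,  0.        ]), 'origin': array([ 0.89010307, -0.41570117,  0.87101517]), 'rotation': array([0.57477937, 0.00344623, 0.80228044])}
top {'fx': 401.05384578143975, 'fy': 401.05384578143975, 'cx': 320.55646163630036, 'cy': 196.76952625224985, 'dist': array([-0.00380348,  0.        ,  0.        ,  0.        ,  0.        ]), 'origin': array([ 0.3373671 , -0.07763541,  0.98004076]), 'rotation': array([ 2.14715804e-01,  1.26776328e-03, -1.59948068e+00])}
{'time': 0.1, 'qpos': array([ 1.02902706e+00,  3.42647300e-01,  1.52489129e+00, -2.12099528e-05,
        1.27541553e+00, -1.46015129e-01]), 'qvel': array([-5.50728141e-05, -1.47916759e-03, -3.50982828e-03, -1.67822553e-03,
        1.93060819e-03,  5.64741153e-04]), 'joint_efforts': array([ 9.72886191e-04, -4.32004201e+01, -2.44694334e+01,  7.18441280e-02,
        5.27125492e-02, -3.74971717e-05]), 'tool_pos': array([0.20220902, 0.48413616, 0.24312798]), 'tool_rot': array([-3.14024272e+00, -1.78021701e-04,  2.74584458e+00]), 'contact_force': array([1.02203406, 0.84969779, 0.25460785]), 'torque': array([-0.0157532 , -0.02850684, -0.05690347]), 'grip_force': 0.0, 'opening': 0.09196471642462659}
```

View pics/scene0.png

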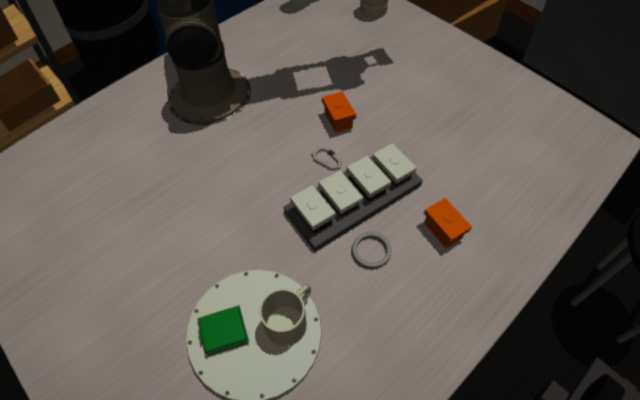

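View pics/top0.png

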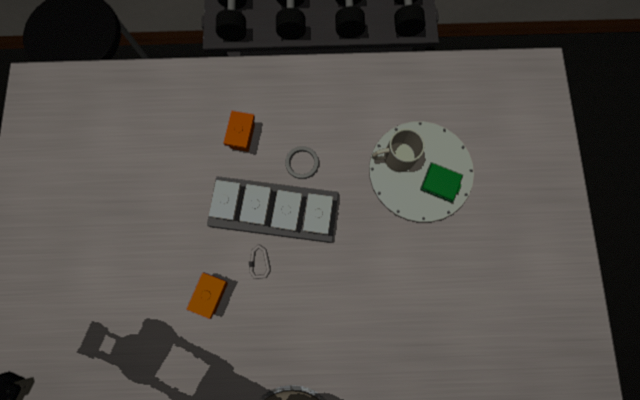

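The scene view shows four white lids at about (313,207), (341,191), (369,176) and (395,162). In the top view they are at (225,200), (256,204), (287,210) and (319,214). Things that could be mistaken for them are the orange cases, top (240,130) and (207,295), the white mug (405,150) and the turntable (422,171). I choose the four white lids in the grey rack.

```bash
cat > h.py <<'E'
import cv2, numpy as np
from scipy.spatial.transform import Rotation as R
from cell import optics
def cam(n):
    m=optics.camera_model(n); K=np.array([[m['fx'],0,m['cx']],[0,m['fy'],m['cy']],[0,0,1]])
    return K,np.array(m['dist']),np.array(m['origin']),R.from_euler('xyz',m['rotation']).as_matrix()
def rays(n,uv):
    K,D,o,r=cam(n); q=cv2.undistortPoints(np.float64(uv).reshape(-1,1,2),K,D).reshape(-1,2)
    return o,np.c_[q[:,0],-q[:,1],-np.ones(len(q))]@r.T
def pts(n,uv,depth):
    o,v=rays(n,uv); return o+v*np.asarray(depth)[:,None]
def plane(n,uv,z):
    o,v=rays(n,uv); return o+v*((z-o[2])/v[:,2])[:,None]
E
python3 - <<'E'
from h import *
for n,box in (("top",(205,175,345,245)),("scene",(280,135,430,250))):
    f=np.load(f"pics/{n}0.npz"); p,d=f['p'],f['d']
    hsv=cv2.cvtColor(p,cv2.COLOR_RGB2HSV); x0,y0,x1,y1=box
    print(n,"sample V:",[int(hsv[y,x,2]) for x,y in ([(225,207),(256,212),(240,205),(290,260)] if n=="top" else [(313,215),(350,240)])])
    g=p[y0:y1,x0:x1].astype(np.uint8); V=hsv[y0:y1,x0:x1,2]
    vs,us=np.nonzero(np.ones_like(V)); P=pts(n,np.c_[us+x0,vs+y0],d[y0:y1,x0:x1].ravel())
    up=(P[:,2].reshape(V.shape)>.052)
    m=cv2.erode(((V>110)&up).astype(np.uint8),np.ones((3,3)))
    k,l,s,c=cv2.connectedComponentsWithStats(m)
    for i in range(1,k):
        if s[i,4]<150: continue
        Q=P.reshape(*V.shape,3)[l==i]; z=np.median(Q[:,2])
        cn=max(cv2.findContours((l==i).astype(np.uint8),0,2)[0],key=cv2.contourArea).reshape(-1,2)+[x0,y0]
        W=plane(n,cn,z)
        r=cv2.minAreaRect((W[:,:2]*1000).astype(np.float32))
        pl=np.linalg.lstsq(np.c_[Q[:,:2],np.ones(len(Q))],Q[:,2],rcond=None)[0]
        print(s[i,4],"c",c[i]+[x0,y0],"z",z.round(4),"rect",np.round(r[0],1),np.round(r[1],1),round(r[2],1),"slope",pl[:2].round(3))
    cv2.imwrite(f"pics/{n}c.png",cv2.resize(g[:,:,::-1],None,fx=5,fy=5,interpolation=cv2.INTER_CUBIC))
E
```

```text
top sample V: [129, 129, 20, 106]
715 c [223.62377622 199.23076923] z 0.0632 rect [538.6 144.2] [51.1 80.6] 79.9 slope [-0.925 -2.067]
731 c [254.6497948  203.67852257] z 0.0672 rect [525.   71.1] [50.6 80.8] 79.6 slope [-1.052 -1.854]
738 c [285.96747967 209.5704607 ] z 0.0638 rect [509.5  -1.2] [50.6 80.9] 79.2 slope [-0.734 -0.863]
732 c [317.46038251 213.0068306 ] z 0.0686 rect [498.5 -74.2] [50.9 80.9] 80.6 slope [-1.167 -0.334]
scene sample V: [169, 139]
610 c [394.43770492 160.65409836] z 0.0636 rect [539.4 143.3] [49.7 80.5] 80.2 slope [ 0.169 -1.093]
669 c [368.55007474 174.18086697] z 0.067 rect [525.6  71. ] [50.5 80.5] 79.6 slope [ 0.287 -1.293]
713 c [340.39551192 189.78120617] z 0.0636 rect [510.2  -1.8] [50.5 80.5] 79.1 slope [ 0.39  -1.271]
778 c [312.30719794 205.37532134] z 0.0683 rect [499.2 -74.9] [51.  80.7] 80.3 slope [ 0.493 -1.156]
```

View pics/topc.png

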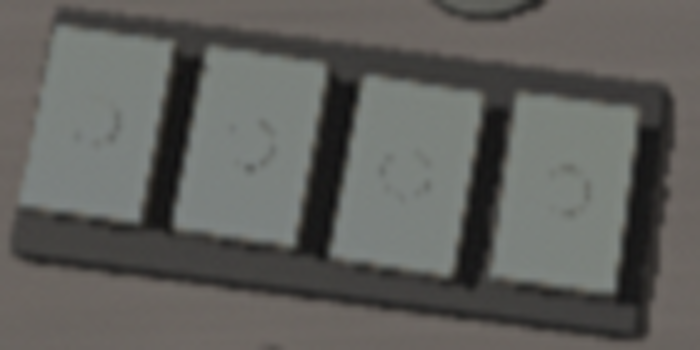

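The crop confirms four white lids with round thumb pads in the grey rack, with the orange ones outside it. The rack x axis is at about -10.3°. I'll aim for the near end of lid 1 at +y, with the fingers shut.

```bash
cat > go.py <<'E'
import sys,numpy as np
from scipy.spatial.transform import Rotation as R
from cell import robot
a=np.radians(-10.3); u=np.array([np.cos(a),np.sin(a)])
L={1:(.539,.1438,.0634),2:(.5253,.071,.067),3:(.5098,-.0015,.0637),4:(.4988,-.0745,.0685)}
def to(i,off,gap):   # shift (cm) and turn so fingertips are gap above lid i at off along its x
    s=robot.observe(); c=np.array(L[i]); t=np.r_[c[:2]+off*u,c[2]+.017+gap]
    T=R.from_euler('xyz',s['tool_rot']); G=R.from_euler('xyz',[np.pi,0,a+np.pi])
    print('F',s['contact_force'].round(2),'shift',(T.inv().apply(t-s['tool_pos'])*100).round(2),'turn',(T.inv()*G).as_rotvec().round(4),'t',s['time'],'tipz',s['tool_pos'][2]-.017)
if __name__=='__main__': to(int(sys.argv[1]),float(sys.argv[2]),float(sys.argv[3]))
E
python3 go.py 1 -.03 .03
```

```text
F [1.02 0.85 0.25] shift [-41.27 -19.04  13.29] turn [-0.0013 -0.0003 -0.216 ] t 0.1 tipz 0.22612797528329903
```

Request:
play_rows(rows=[[-41.3,-19.0,0,0,0,-0.216,0],[-41.3,-19.0,0,0,0,-0.216,0],[-41.3,-19.0,0,0,0,-0.216,0],[-41.3,-19.0,0,0,0,-0.216,0],[-41.3,-19.0,0,0,0,-0.216,0],[-41.3,-19.0,0,0,0,-0.216,0],[-41.3,-19.0,0,0,0,-0.216,0],[-41.3,-19.0,0,0,0,-0.216,0],[-41.3,-19.0,0,0,0,-0.216,0],[-41.3,-19.0,0,0,0,-0.216,0],[-41.3,-19.0,13.3,0,0,-0.216,0],[-41.3,-19.0,13.3,0,0,-0.216,0],[-41.3,-19.0,13.3,0,0,-0.216,0],[-41.3,-19.0,13.3,0,0,-0.216,0],[-41.3,-19.0,13.3,0,0,-0.216,0],[-41.3,-19.0,13.3,0,0,-0.216,0]], squeeze=5)

```text
time: 1.7
tool_pos: [0.5115, 0.1504, 0.1129]
tool_rot: [3.14, 0.004, 2.962]
contact_force: [0.3, 0.0, 0.6]
opening: 0.0006
grip_force: 0.0
```

```bash
python3 go.py 1 -.03 .004; python3 -c "
from cell import robot
for _ in range(3): print(robot.observe()['contact_force'], robot.observe()['opening'])"
```

```text
F [0.34 0.04 0.56] shift [ 0.19 -0.16  2.84] turn [0.0013 0.0035 0.0003] t 1.7 tipz 0.09585695403688776
[0.34414986 0.0382161  0.56226698] 0.0005592124716645062
[0.34414986 0.0382161  0.56226698] 0.0005592124716645062
[0.34414986 0.0382161  0.56226698] 0.0005592124716645062
```

Request:
play_rows(rows=[[0.2,-0.15,1.5,0,0,0,0],[0.2,-0.15,2.2,0,0,0,0],[0.2,-0.15,2.6,0,0,0,0],[0.2,-0.15,2.7,0,0,0,0],[0.2,-0.15,2.7,0,0,0,0]])

```text
time: 2.2
tool_pos: [0.5083, 0.1489, 0.0842]
tool_rot: [3.141, 0.001, 2.962]
contact_force: [-0.1, 0.8, -0.0]
opening: 0.0002
grip_force: 0.0
```

Request:
play_rows(rows=[[0,0,0.1,0,0,0,0],[0,0,0.15,0,0,0,0]])

```text
time: 2.4
tool_pos: [0.5082, 0.1488, 0.0825]
tool_rot: [3.141, 0.001, 2.962]
contact_force: [0.0, -0.0, -1.4]
opening: 0.0005
grip_force: 0.0
```

Request:
play_rows(rows=[[0,0,0.05,0,0,0,0],[0,0,0.1,0,0,0,0]])

```text
time: 2.6
tool_pos: [0.508, 0.1488, 0.0813]
tool_rot: [3.141, 0.0, 2.962]
contact_force: [0.3, 0.6, 0.7]
opening: 0.0
grip_force: 0.0
```

Request:
play_rows(rows=[[0,0,0.05,0,0,0,0],[0,0,0.05,0,0,0,0]])

```text
time: 2.8
tool_pos: [0.5079, 0.1488, 0.0806]
tool_rot: [3.142, -0.0, 2.962]
contact_force: [-0.2, -0.4, 0.6]
opening: 0.0003
grip_force: 0.0
```

Request:
play_rows(rows=[[0,0,0.05,0,0,0,0],[0,0,0.05,0,0,0,0]])

```text
time: 3.0
tool_pos: [0.508, 0.1488, 0.0805]
tool_rot: [3.141, 0.0, 2.962]
contact_force: [-0.2, 0.1, 3.3]
opening: 0.0004
grip_force: 1.2
```

Request:
play_rows(rows=[[0,0,0.05,0,0,0,0],[0,0,0.05,0,0,0,0]])

```text
time: 3.2
tool_pos: [0.508, 0.1488, 0.0804]
tool_rot: [3.141, 0.0, 2.962]
contact_force: [-1.9, -0.4, 6.8]
opening: 0.0007
grip_force: 3.4
```

Lid 1 is rigid: the force rises to 6.8 N with no travel, at z=0.0635. Lid 2 is next.

Request:
play_rows(rows=[[0,0,-2.5,0,0,0,0],[0,-4,-2.5,0,0,0,0],[0,-7.4,-2.5,0,0,0,0],[0,-7.4,-2.5,0,0,0,0],[0,-7.4,-1.2,0,0,0,0],[0,-7.4,-0.7,0,0,0,0],[0,-7.4,-0.65,0,0,0,0],[0,-7.4,-0.65,0,0,0,0]])

```text
time: 4.0
tool_pos: [0.4948, 0.0764, 0.0862]
tool_rot: [3.142, -0.0, 2.962]
contact_force: [0.5, -1.1, -0.4]
opening: 0.0006
grip_force: 0.0
```

```bash
python3 go.py 2 -.03 0
```

```text
F [ 0.49 -1.08 -0.45] shift [-0.1   0.02  0.22] turn [ 0.0001 -0.0003  0.0005] t 4.0 tipz 0.06915101012633398
```

Request:
play_rows(rows=[[-0.1,0,0.1,0,0,0,0],[-0.1,0,0.15,0,0,0,0],[-0.1,0,0.15,0,0,0,0]])

```text
time: 4.3
tool_pos: [0.4958, 0.0759, 0.0848]
tool_rot: [3.141, 0.0, 2.962]
contact_force: [-0.1, 0.6, -0.2]
opening: 0.0005
grip_force: 0.0
```

Request:
play_rows(rows=[[0,0,0.05,0,0,0,0],[0,0,0.05,0,0,0,0]])

```text
time: 4.5
tool_pos: [0.4957, 0.0758, 0.0842]
tool_rot: [3.141, 0.0, 2.962]
contact_force: [0.1, -1.1, 0.2]
opening: 0.0007
grip_force: 0.0
```

Request:
play_rows(rows=[[0,0,0.05,0,0,0,0],[0,0,0.05,0,0,0,0]])

```text
time: 4.7
tool_pos: [0.4957, 0.0758, 0.0841]
tool_rot: [3.141, 0.0, 2.962]
contact_force: [-1.8, 0.3, 3.6]
opening: 0.0007
grip_force: 2.2
```

Request:
play_rows(rows=[[0,0,0.05,0,0,0,0],[0,0,0.05,0,0,0,0]])

```text
time: 4.9
tool_pos: [0.4958, 0.0758, 0.084]
tool_rot: [3.141, 0.001, 2.962]
contact_force: [-3.3, 0.3, 9.2]
opening: 0.0007
grip_force: 4.6
```

Lid 2 is rigid too. Lid 3 next.

Request:
play_rows(rows=[[0,0,-2,0,0,0,0],[0.2,-4,-2.2,0,0,0,0],[0.2,-7.4,-2.2,0,0,0,0],[0.2,-7.4,-2,0,0,0,0],[0.2,-7.4,-0.8,0,0,0,0],[0.2,-7.4,-0.2,0,0,0,0],[0.2,-7.4,0,0,0,0,0],[0.2,-7.4,0,0,0,0,0]])

```text
time: 5.7
tool_pos: [0.4804, 0.0038, 0.0829]
tool_rot: [3.141, -0.001, 2.962]
contact_force: [-0.0, 0.3, -1.1]
opening: 0.0003
grip_force: 0.0
```

```bash
python3 go.py 3 -.03 0
```

```text
F [-0.    0.33 -1.12] shift [0.01 0.   0.22] turn [ 0.0001 -0.0008  0.0006] t 5.7 tipz 0.06589450103993605
```

Request:
play_rows(rows=[[0,0,0.1,0,0,0,0],[0,0,0.15,0,0,0,0],[0,0,0.15,0,0,0,0]])

```text
time: 6.0
tool_pos: [0.4807, 0.0035, 0.0819]
tool_rot: [3.141, 0.0, 2.962]
contact_force: [1.3, -0.4, -1.2]
opening: 0.0005
grip_force: 0.0
```

Request:
play_rows(rows=[[0,0,0.05,0,0,0,0],[0,0,0.05,0,0,0,0]])

```text
time: 6.2
tool_pos: [0.4806, 0.0034, 0.0813]
tool_rot: [3.142, 0.0, 2.962]
contact_force: [-0.2, -0.7, 0.1]
opening: 0.0002
grip_force: 0.0
```

Request:
play_rows(rows=[[0,0,0.05,0,0,0,0],[0,0,0.05,0,0,0,0]])

```text
time: 6.4
tool_pos: [0.4805, 0.0033, 0.0807]
tool_rot: [3.142, 0.0, 2.962]
contact_force: [-0.6, -0.2, -0.5]
opening: 0.0003
grip_force: 0.0
```

Request:
play_rows(rows=[[0,0,0.05,0,0,0,0],[0,0,0.05,0,0,0,0]])

```text
time: 6.6
tool_pos: [0.4805, 0.0034, 0.0802]
tool_rot: [3.141, -0.0, 2.962]
contact_force: [-0.8, -0.3, 0.4]
opening: 0.0007
grip_force: 0.2
```

Request:
play_rows(rows=[[0,0,0.05,0,0,0,0],[0,0,0.05,0,0,0,0]])

```text
time: 6.8
tool_pos: [0.4805, 0.0034, 0.0797]
tool_rot: [3.141, -0.0, 2.962]
contact_force: [-0.5, 0.2, -0.1]
opening: 0.0005
grip_force: 0.4
```

Request:
play_rows(rows=[[0,0,0.05,0,0,0,0],[0,0,0.05,0,0,0,0]])

```text
time: 7.0
tool_pos: [0.4805, 0.0034, 0.0792]
tool_rot: [3.141, -0.0, 2.962]
contact_force: [-1.1, -0.3, 1.5]
opening: 0.0008
grip_force: 0.6
```

Request:
play_rows(rows=[[0,0,0.05,0,0,0,0],[0,0,0.05,0,0,0,0]])

```text
time: 7.2
tool_pos: [0.4805, 0.0033, 0.0787]
tool_rot: [3.142, -0.0, 2.962]
contact_force: [-0.8, -0.5, 0.7]
opening: 0.0006
grip_force: 0.7
```

Lid 3 gives way, with contact at about 0.0632 and roughly 1 N. I'll go 2 mm further to confirm.

Request:
play_rows(rows=[[0,0,0.05,0,0,0,0],[0,0,0.1,0,0,0,0],[0,0,0.15,0,0,0,0],[0,0,0.2,0,0,0,0],[0,0,0.2,0,0,0,0]])

```text
time: 7.7
tool_pos: [0.4805, 0.0034, 0.0772]
tool_rot: [3.142, 0.0, 2.962]
contact_force: [-3.7, -0.1, 8.0]
opening: 0.0003
grip_force: 4.1
```

```bash
python3 go.py 3 0 .01
```

```text
F [-3.67 -0.07  7.99] shift [-2.97  0.04 -1.34] turn [0.0001 0.0003 0.    ] t 7.7 tipz 0.06024998295079788
```

Lid 3 tips to a stop after about 3.5 mm, so it's the loose one. I'll move over its middle.

Request:
play_rows(rows=[[0,0,-1,0,0,0,0],[0,0,-2,0,0,0,0],[-1.5,0.05,-2,0,0,0,0],[-3,0.05,-2,0,0,0,0],[-3,0.05,-2,0,0,0,0],[-3,0.05,-1.2,0,0,0,0],[-3,0.05,-0.9,0,0,0,0],[-3,0.05,-0.9,0,0,0,0]])

```text
time: 8.5
tool_pos: [0.509, -0.0013, 0.0849]
tool_rot: [3.142, -0.002, 2.962]
contact_force: [0.2, 1.0, 0.9]
opening: 0.0004
grip_force: 0.0
```

```bash
python3 go.py 3 0 .0015
```

```text
F [0.18 1.01 0.87] shift [-0.09 -0.    0.27] turn [ 0.     -0.0022  0.    ] t 8.5 tipz 0.06792798343356976
```

Request:
play_rows(rows=[[-0.05,0,0.1,0,0,0,0],[-0.05,0,0.2,0,0,0,0],[-0.05,0,0.25,0,0,0,0],[-0.05,0,0.3,0,0,0,0],[-0.05,0,0.35,0,0,0,0],[-0.05,0,0.35,0,0,0,0]])

```text
time: 9.1
tool_pos: [0.5106, -0.0016, 0.0822]
tool_rot: [3.142, -0.0, 2.962]
contact_force: [-0.0, 0.1, 0.6]
opening: 0.0004
grip_force: 0.0
```

Request:
play_rows(rows=[[0,0,0.05,0,0,0,0],[0,0,0.1,0,0,0,0],[0,0,0.15,0,0,0,0],[0,0,0.2,0,0,0,0],[0,0,0.2,0,0,0,0]])

```text
time: 9.6
tool_pos: [0.5107, -0.0016, 0.0805]
tool_rot: [3.142, 0.0, 2.962]
contact_force: [-0.4, -0.7, 4.3]
opening: 0.0007
grip_force: 2.4
```

Request:
play_rows(rows=[[0,0,0.05,0,0,0,0],[0,0,0.1,0,0,0,0],[0,0,0.15,0,0,0,0],[0,0,0.15,0,0,0,0]])

```text
time: 10.0
tool_pos: [0.5107, -0.0016, 0.0789]
tool_rot: [3.142, 0.0, 2.962]
contact_force: [-0.5, 0.8, 4.3]
opening: 0.001
grip_force: 2.3
```

Request:
play_rows(rows=[[0,0,0.05,0,0,0,0],[0,0,0.1,0,0,0,0],[0,0,0.15,0,0,0,0],[0,0,0.2,0,0,0,0],[0,0,0.2,0,0,0,0]])

```text
time: 10.5
tool_pos: [0.5107, -0.0016, 0.077]
tool_rot: [3.142, 0.0, 2.962]
contact_force: [-2.7, -0.8, 6.4]
opening: 0.0007
grip_force: 3.1
```

Request:
play_rows(rows=[[0,0,0.05,0,0,0,0],[0,0,0.1,0,0,0,0],[0,0,0.1,0,0,0,0]])

```text
time: 10.8
tool_pos: [0.5107, -0.0016, 0.0769]
tool_rot: [3.142, 0.001, 2.962]
contact_force: [-4.2, 0.3, 15.5]
opening: 0.0003
grip_force: 7.3
```

It reached a hard stop after about 5 mm. I'll press slightly more, hold, then lift straight up.

Request:
play_rows(rows=[[0,0,0.08,0,0,0,0],[0,0,0.08,0,0,0,0],[0,0,0.08,0,0,0,0]])

```text
time: 11.1
tool_pos: [0.5108, -0.0016, 0.0768]
tool_rot: [-3.142, 0.001, 2.962]
contact_force: [-6.9, 0.4, 22.0]
opening: 0.0007
grip_force: 10.6
```

Request:
play_rows(rows=[[0,0,-0.3,0,0,0,0],[0,0,-1.5,0,0,0,0],[0,0,-1.5,0,0,0,0],[1.5,0,-1.5,0,0,0,0],[3,0,-1.5,0,0,0,0],[3,0,-1.5,0,0,0,0],[3,0,-0.7,0,0,0,0],[3,0,-0.4,0,0,0,0],[3,0,-0.3,0,0,0,0],[3,0,-0.3,0,0,0,0]])

```text
time: 12.1
tool_pos: [0.4813, 0.0037, 0.0775]
tool_rot: [3.142, -0.0, 2.962]
contact_force: [0.5, 0.1, 0.3]
opening: 0.0005
grip_force: 0.0
```

Now a light press on the end, to check it no longer rocks.

Request:
play_rows(rows=[[0,0,0.05,0,0,0,0],[0,0,0.1,0,0,0,0],[0,0,0.15,0,0,0,0],[0,0,0.2,0,0,0,0],[0,0,0.2,0,0,0,0]])

```text
time: 12.6
tool_pos: [0.4811, 0.0038, 0.0759]
tool_rot: [3.142, 0.0, 2.962]
contact_force: [-0.8, -0.2, -0.5]
opening: 0.0004
grip_force: 0.0
```

Request:
play_rows(rows=[[0,0,0.05,0,0,0,0],[0,0,0.05,0,0,0,0]])

```text
time: 12.8
tool_pos: [0.4812, 0.0038, 0.0755]
tool_rot: [3.141, 0.0, 2.962]
contact_force: [0.3, -0.6, 1.0]
opening: 0.0006
grip_force: 0.7
```

Request:
play_rows(rows=[[0,0,0.05,0,0,0,0],[0,0,0.05,0,0,0,0]])

```text
time: 13.0
tool_pos: [0.4812, 0.0038, 0.0755]
tool_rot: [3.142, 0.0, 2.962]
contact_force: [-1.9, -0.2, 6.7]
opening: 0.0005
grip_force: 3.3
```

The end is now rigid at z=0.0585, 5 mm lower than before. I'll retreat well clear and look.

Request:
play_rows(rows=[[0,0,-1,0,0,0,0],[0,0,-5,0,0,0,0],[0,0,-10,0,0,0,0],[0,0,-15,0,0,0,0],[5,5,-17,0,0,0,0],[8,10,-17,0,0,0,0],[10,15,-17,0,0,0,0],[10,20,-17,0,0,0,0],[10,25,-17,0,0,0,0],[10,30,-17,0,0,0,0],[10,30,-17,0,0,0,0],[10,30,-17,0,0,0,0],[10,30,-17,0,0,0,0]])

```text
time: 14.3
tool_pos: [0.4359, 0.3169, 0.2448]
tool_rot: [-3.141, -0.0, 2.963]
contact_force: [-0.7, -0.9, 0.1]
opening: 0.0002
grip_force: 0.0
```

```bash
python3 - <<'E'
from h import *
p,d=optics.read_camera("top"); cv2.imwrite("pics/top1.png",p[:,:,::-1])
f=np.load("pics/top0.npz")['d']
for u,v in ((224,199),(255,204),(286,210),(317,213)):
    for y in (-9,9):
        s=np.s_[v+y-3:v+y+4,u-5:u+6]; print(u,v+y,"depth change mm",round(float(np.median(d[s])-np.median(f[s]))*1000,2))
E
```

```text
224 190 depth change mm 0.37
224 208 depth change mm 0.64
255 195 depth change mm -0.35
255 213 depth change mm -0.29
286 201 depth change mm 5.68
286 219 depth change mm 5.22
317 204 depth change mm 0.04
317 222 depth change mm 0.38
```

View pics/top1.png

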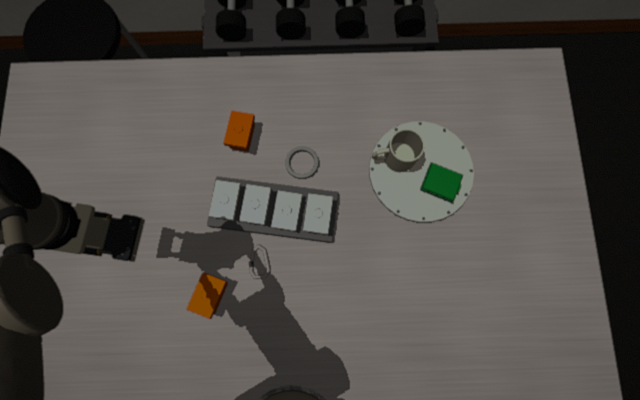

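The picture shows lid 3 at (287,210) about 5 mm lower and level, with the other lids unchanged. The ring (302,162), carabiner (260,262), mug (405,150) and green case (442,182) haven't moved. The arm is clear, so I'm handing in.

```bash
python3 -c "
from cell import robot
print(robot.hand_in())"
```

```text
the job is handed in; nothing more can be done
None
```

The loose lid was the third from the left in the top view. I pressed it down in the middle to its hard stop, about 5 mm lower and level. It no longer rocks, nothing else moved, and the job is handed in at about 14 s.

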